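Seat and lock the probe plug

TASK

With closed fingertips, press the chrome plug that stands in one of the two brass sockets straight down until it is fully home, and then push that port's lever by its finger pin past its first detent, all the way to the second stop. Leave the lever of the port with the empty socket alone, pull or lift nothing, do not disturb the other things on the shelf, and finish clear of everything.

Things in the scene. Friction and masses are not known exactly. Their poses are not given: they have to be found in the camera images.
- probe_port: fixed gauge port: base plate 185 x 130 x 12 mm; disc dia 124 mm, top at 24 mm; upright brass socket dia 38 mm, rim at 64 mm; dial dia 53 mm, top at 46 mm, 92 mm from the socket towards +x. Origin under the socket's axis at shelf height, z up; its lever is on the -x side, towards the robot. This one has the chrome plug in its socket.
- spare_port: fixed gauge port: base plate 185 x 130 x 12 mm; disc dia 124 mm, top at 24 mm; upright brass socket dia 38 mm, rim at 64 mm; dial dia 53 mm, top at 46 mm, 92 mm from the socket towards +x. Origin under the socket's axis at shelf height, z up; its lever is on the -x side, towards the robot. This one's socket is empty, an open bore.
- plug_top (a point): Centre of the flat top (dia 25 mm) of the chrome probe plug standing upright in the probe port's socket: knob dia 25 mm, 20 mm tall, over a flange dia 34 mm, 6 mm thick. Top 100 mm above the shelf at joint 0, 90 mm when fully home (flange on the socket's rim).
- plug_body (a joint): Depth to which the plug is pressed, in m: 0 to 0.003 at the start, 0.010 fully home (hard stop), negative if pulled up. It slides straight down with a steady drag of about 5 N and stays where it is left.
- probe_arm (a joint): Angle (rad) of the probe port's lever about the socket's vertical axis. At 0 the arm points 2.49 rad counter-clockwise (from above) from the port's +x; grows counter-clockwise, the pin passing in front of the socket towards the port's -y, to the second stop, a hard end at 1.30. Starts at 0 to 0.20. First detent (a notch) at 0.60.
- probe_pin (a point): Centre of the top end, 92 mm above the shelf, of the probe lever's upright black finger pin: dia 14 mm, from 48 to 92 mm above the shelf, 90 mm from the socket's axis, on the end of a flat steel arm 14 mm wide, top at 48 mm.
- probe_axis (a point): Centre of the probe port's socket rim, 64 mm above the shelf, on the lever's hinge axis. A sprung ball under the arm clicks over three steel ridges on the disc: they act at 0.25-0.59, 0.61-0.95 and 0.99-1.30 rad, the last snapping the lever home from about 1.23. Passing one takes about 5 to 8 N on the pin; else the lever needs about 1 N and stays where left.
- spare_arm (a joint): Angle of the spare port's lever, built and measured the same as the probe port's; starts at 0 to 0.20.
- spare_pin (a point): Centre of the top end of the spare port lever's finger pin, 92 mm above the shelf.
- elbow: Loose bystander: cast aluminium pipe elbow, flange dia 52 mm, 56 mm tall; origin under its flange.
- ferrule: Loose bystander: copper ferrule, a ring 22 mm in diameter, 18 mm tall; origin under its centre.
- holder: Loose bystander: grey ABS holder 70 x 120 x 30 mm with small brass tap plugs in it, 50 mm tall overall; origin under its centre.
- wrench: Loose bystander: steel wrench 160 mm long lying flat; origin at its underside's centre.
- jar: Loose bystander: closed jar, dia 56 mm, 70 mm tall; origin under its centre.
- cap: Loose bystander: brass blanking cap, dia 32 mm, 22 mm tall, standing; origin under its centre.
Not all that is in view belongs to the job. Leave any orange or purple look-alike of the probe_port alone.

How it is judged:
On the way, in this order (a step that is already met when the one before it is completed fails the run):
1. the chrome plug is pressed home (value of joint plug_body above 0.0085 m and value of joint probe_arm below 0.45 rad), for 0.1 s.
2. the lever has been pushed past its first detent to the second stop (value of joint probe_arm above 1.22 rad), for 0.1 s.
At the end, for the whole second after the job is handed in: The plug is within 1.5 mm of fully home, the probe port's lever rests within 0.08 rad of its second stop, the empty port's lever is still before its first detent (under 0.30 rad), and no loose bystander lies more than 30 mm from where it stood (value of joint plug_body above 0.0085 m and value of joint probe_arm above 1.22 rad and value of joint spare_arm below 0.3 rad and velocity of joint probe_arm between -0.05 and 0.05 rad/s and distance of each of elbow, ferrule, holder, wrench, jar, cap from where it was at the start of the episode below 0.03 m); the robot touches nothing.
It fails at once if the plug was pulled up (value of joint plug_body below -0.004 m).
It fails at once if the lever of the empty port was swung (0.30 rad or more) (value of joint spare_arm above 0.3 rad).
It fails at once if a loose bystander was moved or lifted by more than 30 mm (distance of any of elbow, ferrule, holder, wrench, jar, cap from where it was at the start of the episode above 0.03 m).
It also fails if it takes over 42 s, if anything falls off the work surface, if the arm or the gripper's body presses on something with over 40 N, if the wrist force passes 120 N, or if a joint passes its speed limit or range.

ROBOT

A 6-joint arm with a two-finger parallel gripper is mounted at the origin on the work surface. World frame = base frame: x ahead of the robot, y to its left, z up, the work surface at z = 0. Lengths are in m, angles in rad, forces in N, time in s.
With the tool pointing down it reaches from about 0.275 to 0.725 m from the base axis. Payload 15.9 kg.
Tool frame: the origin (TCP) lies on the centre line of the jaws, within the pads' length; the fingertips stand 14 mm ahead of it and the grasp point (between the pads) lies 5 mm behind it; x points along the fingers, z is the direction in which the jaws open and shut, and the axes are right-handed (so a half turn about x gives the same grasp; the last joint's range is limited). The gripper opens to 85 mm and grips with 20 to 120 N. Pads are 22 mm wide; open, the fingers measure 114 mm over their backs; the gripper's body (76 mm by 85 mm) begins 54 mm behind the grasp point. The pads swing forward as they close: fully open they stand 13 mm farther back than shut.
Start: joints at [-1.159, 0.213, -0.034, 1.323, 0, 1.571], TCP at [0.2, -0.458, 0.245] pointing down, gripper open.
Joint ranges: [-2.98, 2.98], [-0.74, 1.72], [-1.14, 1.35], [-2.1, 2.04], [-1.57, 1.44], [-3.14, 3.14]. Speed limits (rad/s): [1.89, 1.89, 2.39, 2.57, 3.14, 3.14].

INTERFACE

Orientations are given as a rotation vector (axis times angle).
In Python, from rig import * gives the robot as it stands.
- The arm moves only by the shell command python3 -m creep 'ROWS' [FORCE]. ROWS is a JSON object of lists of equal length, an entry for each row: "fingers": the closure, from -1 (fully open) to 1 (shut), so that 0 is half open; "slide": the shift along the tool's x, y, z in m, a list of three; "spin": the turn about the tool's x in rad. A call has 1 to 12 rows; each row is the pose to reach, as a shift and turn from the pose commanded when the call began, along the tool's axes at that moment; what a row does not reach only later rows make up. A row lasts 1/8 s, in which the tool goes at most 62.5 mm and 10.7 degrees, less where a joint would pass 70% of its speed; a pose out of reach is approached as far as the arm can. A call with a gripper value outside its range is refused whole. The fingers move at their own pace and stop on an object; FORCE is the grip in N (left out, the last holds). Time passes only in rows, so rows that repeat a pose let the fingers close. It gives the time, the measured TCP pose, the force and the opening at its end, in the units of the state.
- state(): the state, without advancing time (a new reading comes with each control period).
- get_image(name): name is "side" or "top"; returns a dict with "img" (480x640x3 uint8, blue, green, red), "mtx" (3x3 intrinsics, pixels), "world_from_camera" (4x4, takes a point from camera to world coordinates). Camera axes: x right, y down, z forward; pixel columns grow to the right and rows downward; lengths in m; the calibration is good to about 2 mm. A picture is of the moment at which its call begins. There is no depth.
- hand_in(): hands the job in, once; it reports no verdict.
The state is a dict: "time": time; "qpos": joint angles; "qvel": joint speeds; "tau": joint torques, N m; "ee_pos": TCP position; "ee_rot": TCP orientation; "force": force on the tool from outside, world axes, zero at the start; "wrist_torque": the same for the moment, N m; "width": finger opening in m.
Only numpy, scipy, OpenCV 4.12 (cv2) and the standard library are available. Lean on these libraries where they do the work, as an engineer would, in place of code of your own. Each camera call takes 0.05 s, during which the arm holds its last target. There are 200 camera calls.

## Working session

There is one attempt and no reset: what is moved stays moved. The work goes in short steps, Python scripts to look and compute and a shell command to move; the robot and the scene stay as the last step left them, time stands still between calls to the robot, and variables do not carry over. Pictures are saved under pics/ and viewed, about 8 in all and at most 12, crops included, and the job is handed in when it is done.

```bash
mkdir -p pics; cat > h.py <<'E'
import numpy as np, cv2, json, sys
from rig import *
def px(im,p):
    T=np.linalg.inv(im["world_from_camera"]); q=T[:3,:3]@np.array(p)+T[:3,3]; u=im["mtx"]@q; return u[:2]/u[2]
def onz(im,uv,z):
    T=np.array(im["world_from_camera"]); d=T[:3,:3]@np.linalg.inv(im["mtx"])@np.array([uv[0],uv[1],1.]); o=T[:3,3]
    return o+d*(z-o[2])/d[2]
E
python3 - <<'E'
from h import *
for n in("side","top"):
    im=get_image(n); cv2.imwrite(f"pics/{n}0.png",im["img"]); print(n,np.round(im["world_from_camera"],3).tolist(),im["mtx"][0][0])
print(state())
E
```

```text
side [[-0.888, -0.246, 0.388, 0.183], [-0.459, 0.498, -0.735, 0.605], [-0.013, -0.831, -0.555, 0.565], [0.0, 0.0, 0.0, 1.0]] 450.6814915702661
top [[0.065, -0.976, 0.208, 0.267], [-0.998, -0.064, 0.012, -0.009], [0.002, -0.208, -0.978, 1.267], [0.0, 0.0, 0.0, 1.0]] 584.4704162311461
{'time': 0.1, 'qpos': array([-1.15899028e+00,  2.13333795e-01, -3.49471121e-02,  1.32347288e+00,
       -3.20656194e-05,  1.57080008e+00]), 'qvel': array([ 6.14270600e-05, -1.97712123e-03,  1.71526211e-03, -9.00383654e-04,
        9.27642545e-05, -8.23909280e-04]), 'tau': array([ 1.61844706e-03, -6.87247753e+01,  4.87804198e+01,  1.22804398e-02,
       -2.23637659e-05, -5.52179827e-06]), 'ee_pos': array([ 0.20001924, -0.45796451,  0.24487175]), 'ee_rot': array([ 0.90125547,  1.37716752, -0.90043708]), 'force': array([ 0.25048317,  1.07025813, -0.29079512]), 'wrist_torque': array([-0.01618229, -0.03153913,  0.03682508]), 'width': 0.08553180242840502}
```

View pics/top0.png

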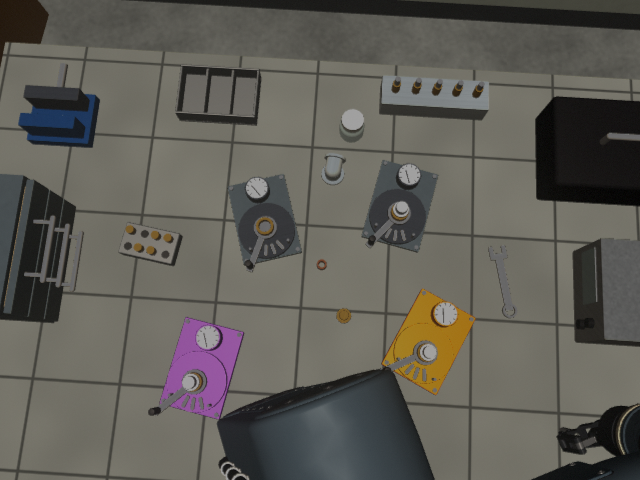

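View pics/side0.png

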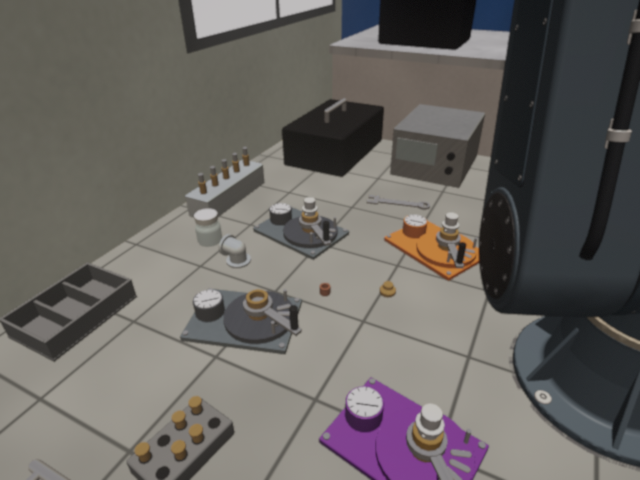

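The top view shows four port-like things:
- Grey with chrome plug at (400,210). This is my choice.
- Grey with an empty bore at (264,227).
- Orange look-alike at (427,352).
- Purple look-alike at (192,382).

In the side view the chosen plug is at about (310,205) and its pin at about (326,230).

```bash
python3 - <<'E'
from h import *
t=cv2.imread("pics/top0.png");s=cv2.imread("pics/side0.png")
a=cv2.resize(t[150:260,350:450],(400,440),interpolation=cv2.INTER_CUBIC);b=cv2.resize(s[185:255,250:360][:, :],(400,255),interpolation=cv2.INTER_CUBIC)
b=cv2.copyMakeBorder(b,0,185,0,0,cv2.BORDER_CONSTANT)
cv2.imwrite("pics/c.png",np.hstack([a,b]))
E
```

```text
(no output)
```

View pics/c.png

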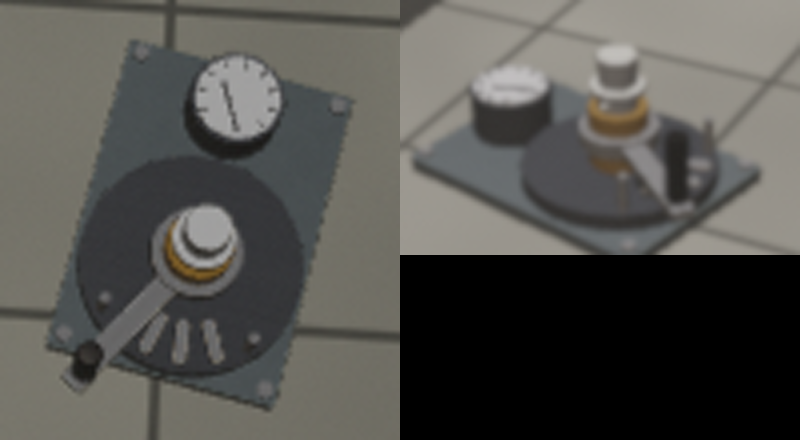

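The crop confirms a grey port with the chrome plug in it. In full top-view pixels, the plug top is at (402,206.5), the dial at (409,172) and the pin top at (372.5,237.5). In the side view, the plug top is at (309.6,199.2) and the pin top at (326,221.5).

```bash
cat >> h.py <<'E'
def tri(a,ua,b,ub):
    r=[]
    for im,u in((a,ua),(b,ub)):
        o=np.array(im["world_from_camera"])[:3,3]; d=onz(im,u,0)-o; r.append((o,d/np.linalg.norm(d)))
    A=sum(np.eye(3)-np.outer(d,d) for o,d in r); B=sum((np.eye(3)-np.outer(d,d))@o for o,d in r)
    return np.linalg.solve(A,B)
E
python3 - <<'E'
from h import *
t=get_image("top");s=get_image("side")
P=onz(t,(402,206.5),.099);D=onz(t,(409,172.3),.046);N=onz(t,(372.5,237.5),.092)
print("plug",P,"tri",tri(t,(402,206.5),s,(309.6,199.2)),onz(s,(309.6,199.2),.099))
print("dial",D,np.linalg.norm((D-P)[:2]))
print("pin",N,"tri",tri(t,(372.5,237.5),s,(326,221.5)),np.linalg.norm((N-P)[:2]))
yaw=np.arctan2(*(D-P)[[1,0]]);a=np.arctan2(*(N-P)[[1,0]]);print("yaw",yaw,"arm",a-yaw-2.49)
# disc centre & pixel masks: dark disc top at .024
st=state();from scipy.spatial.transform import Rotation as R
print(R.from_rotvec(st["ee_rot"]).as_matrix().round(3))
# other objects on plane
for n,uv,z in(("elbow",(333,170),.03),("ferrule",(321,265),.018),("cap",(344,315),.022),("jar",(352,118),.07),("spare socket",(264,227),.064),("sparepin",(249,266),.092),("orange plug",(428,350),.1)):print(n,onz(t,uv,z).round(3))
E
```

```text
plug [ 0.59922469 -0.15005288  0.099     ] tri [ 0.59986012 -0.15004447  0.09801897] [ 0.59938679 -0.14844809  0.099     ]
dial [ 0.69289423 -0.16883859  0.046     ] 0.095534732937407
pin [ 0.53118215 -0.09276367  0.092     ] tri [ 0.53169475 -0.09273747  0.09100288] 0.08894852764884545
yaw -0.197927321555752 arm 0.14971117210477392
[[-0.     0.916  0.4  ]
 [ 0.001  0.4   -0.916]
 [-1.    -0.    -0.001]]
elbow [ 0.693 -0.002  0.03 ]
ferrule [0.48  0.01  0.018]
cap [ 0.375 -0.045  0.022]
jar [ 0.801 -0.037  0.07 ]
spare socket [0.545 0.135 0.064]
sparepin [0.455 0.155 0.092]
orange plug [ 0.31  -0.212  0.1  ]
```

```bash
python3 -m creep '{"fingers":[1,1,1,1,1,1,1,1,1,1,1,1],"slide":[[0,0.04,-0.01],[0,0.08,-0.02],[0,0.12,-0.03],[0,0.16,-0.04],[0,0.2,-0.05],[0,0.245,-0.0615],[0,0.29,-0.073],[0,0.335,-0.084],[0,0.38,-0.0955],[0,0.425,-0.107],[0,0.46,-0.1155],[0,0.4893,-0.1228]],"spin":[-0.18,-0.36,-0.54,-0.72,-0.9,-1.08,-1.26,-1.44,-1.62,-1.8,-1.98,-2.2]}' 40
python3 -m creep '{"fingers":[1,1,1,1],"slide":[[0.03,0,0],[0.06,0,0],[0.08,0,0],[0.08,0,0]],"spin":[0,0,0,0]}'
cat > l.py <<'E'
from h import *
from scipy.spatial.transform import Rotation as R
st=state();M=R.from_rotvec(st["ee_rot"]).as_matrix()
print({k:np.round(st[k],3).tolist() for k in("time","qpos","ee_pos","force","width")});print(M.round(3))
t=get_image("top");s=get_image("side")
a=cv2.resize(t["img"][150:270,340:460],(400,400));b=cv2.resize(s["img"][160:260,260:360],(400,400));cv2.imwrite(f"pics/{sys.argv[1]}.png",np.hstack([a,b]))
E
python3 l.py p1
```

```text
time: 1.7
ee_pos: [0.6003, -0.1487, 0.2449]
ee_rot: [-0.791, 1.422, 0.791]
force: [0.8, -0.2, 0.3]
width: 0.0001
time: 2.2
ee_pos: [0.5984, -0.1496, 0.1638]
ee_rot: [-0.784, 1.426, 0.788]
force: [-0.0, -0.1, 0.1]
width: -0.0
{'time': 2.2, 'qpos': [-0.245, 0.483, 0.142, 1.233, 0.0, 0.317], 'ee_pos': [0.598, -0.15, 0.164], 'force': [-0.002, -0.082, 0.114], 'width': -0.0}
[[-0.003 -0.846  0.533]
 [ 0.001  0.533  0.846]
 [-1.     0.003 -0.001]]
```

View pics/p1.png

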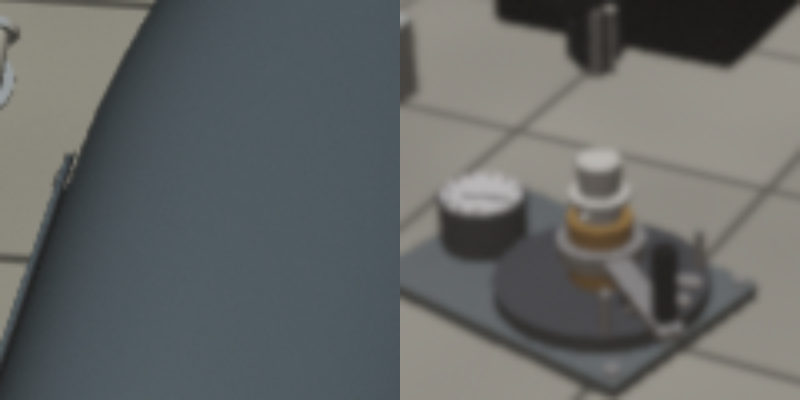

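Side view: the closed fingertips at (600,68) in the crop are directly above the plug top at (598,155). The top view is blocked by the arm. Next I press in stages and watch the force.

```bash
python3 -m creep '{"fingers":[1,1,1,1,1,1,1,1],"slide":[[0.02,0,0],[0.036,0,0],[0.044,0,0],[0.048,0,0],[0.051,0,0],[0.054,0,0],[0.057,0,0],[0.057,0,0]],"spin":[0,0,0,0,0,0,0,0]}'
python3 -m creep '{"fingers":[1,1,1],"slide":[[0.0015,0,0],[0.003,0,0],[0.003,0,0]],"spin":[0,0,0]}'
```

```text
time: 3.3
ee_pos: [0.5994, -0.1498, 0.1083]
ee_rot: [-0.786, 1.424, 0.786]
force: [0.0, 0.2, -1.0]
width: 0.0004
time: 3.68
ee_pos: [0.5994, -0.1498, 0.1052]
ee_rot: [-0.786, 1.424, 0.786]
force: [0.7, -0.7, 1.2]
width: 0.0002
```

```bash
python3 -m creep '{"fingers":[1,1],"slide":[[0.0015,0,0],[0.0015,0,0]],"spin":[0,0]}'
python3 -m creep '{"fingers":[1,1],"slide":[[0.001,0,0],[0.001,0,0]],"spin":[0,0]}'; python3 l.py p2
```

```text
time: 3.92
ee_pos: [0.5995, -0.1499, 0.104]
ee_rot: [-0.786, 1.424, 0.786]
force: [-1.6, 0.7, 5.8]
width: 0.0001
time: 4.18
ee_pos: [0.5995, -0.1498, 0.1039]
ee_rot: [-0.786, 1.423, 0.785]
force: [-5.1, 1.4, 18.1]
width: -0.0001
{'time': 4.175, 'qpos': [-0.245, 0.512, 0.034, 1.091, 0.0, 0.317], 'ee_pos': [0.6, -0.15, 0.104], 'force': [-5.061, 1.414, 18.092], 'width': -0.0}
[[ 0.001 -0.846  0.533]
 [-0.     0.533  0.846]
 [-1.    -0.001  0.   ]]
```

View pics/p2.png

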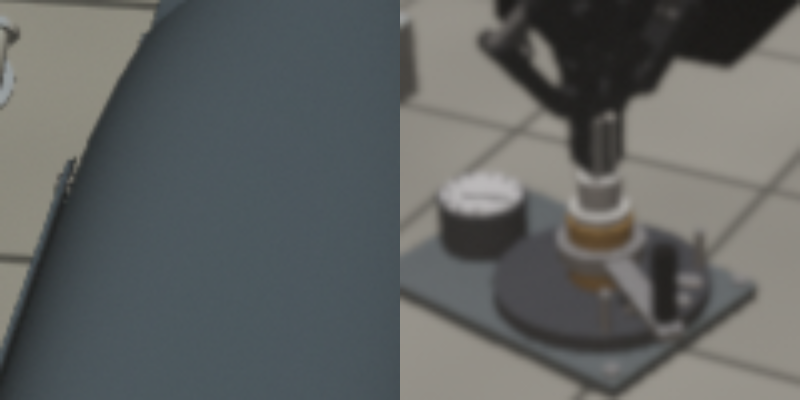

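The plug is home: the fingertips stopped hard at z = 0.090 and the force rose to 18 N. The flange is on the rim. Next I lift and come down behind the pin on its +y side.

```bash
python3 -m creep '{"fingers":[1,1,1,1,1,1,1,1,1,1],"slide":[[-0.01,0,0],[-0.03,0,0],[-0.0475,0,0],[-0.0475,0.03,0.015],[-0.0475,0.06,0.03],[-0.0475,0.088,0.046],[-0.0475,0.088,0.046],[-0.01,0.088,0.046],[0.0235,0.088,0.046],[0.0235,0.088,0.046]],"spin":[0,0,0,0,0,0,0,0,0,0]}'; python3 l.py p3
```

```text
time: 5.52
ee_pos: [0.5481, -0.0643, 0.0775]
ee_rot: [-0.784, 1.428, 0.788]
force: [-0.5, 0.5, 0.9]
width: -0.0
{'time': 5.525, 'qpos': [-0.117, 0.409, -0.2, 0.965, -0.0, 0.446], 'ee_pos': [0.548, -0.064, 0.077], 'force': [-0.5, 0.466, 0.889], 'width': -0.0}
[[-0.004 -0.846  0.533]
 [ 0.     0.534  0.846]
 [-1.     0.004 -0.002]]
```

View pics/p3.png

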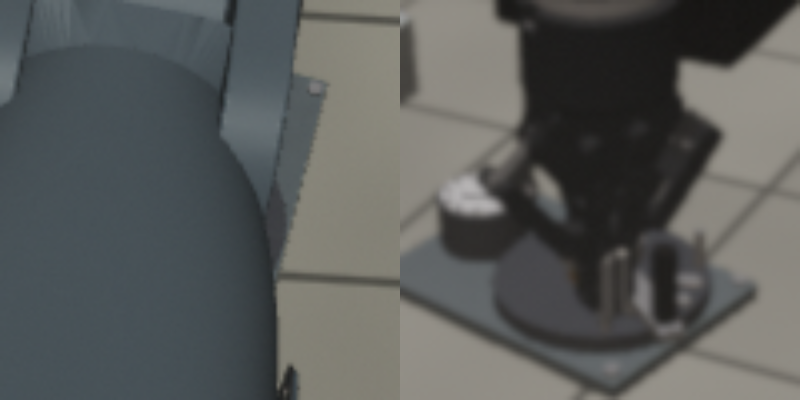

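Side view: the closed fingers at (615,285) in the crop stand just behind the pin at (663,285), with no contact. Next I compute the arc.

```bash
cat > arc.py <<'E'
from h import *
C=np.array([.5995,-.1498]);yaw=-.198
x,y,psi0=map(float,sys.argv[1:4]);phis=eval(sys.argv[4])  # commanded pose, angle of tool z
Y=np.array([np.cos(psi0+np.pi/2),np.sin(psi0+np.pi/2)]);Z=np.array([np.cos(psi0),np.sin(psi0)])
for f in phis:
    a=yaw+2.49+f; P=C+.09*np.array([np.cos(a),np.sin(a)])
    psi=max(a+np.pi/2-np.pi, psi0) # tool z opposite to the push
    F=P+.0215*np.array([np.cos(psi),np.sin(psi)]); d=F-np.array([x,y])
    print(f,[round(float(d@Y),4),round(float(d@Z),4)],"spin",round(psi0-psi,3),F.round(4))
E
python3 - <<'E'
import numpy as np;print(np.arctan2(.846,.533))
E
python3 arc.py .5495 -.0642 1.0086 "[.05,.15,.25,.35,.45,.55,.65,.75,.85,.95,1.05,1.15,1.25,1.3,1.33]"
```

```text
1.008592659414386
0.05 [-0.0005, -0.0031] spin 0.0 [ 0.5482 -0.0671]
0.15 [0.0012, -0.0119] spin 0.0 [ 0.5421 -0.0737]
0.25 [0.002, -0.0209] spin 0.0 [ 0.5367 -0.0808]
0.35 [0.0032, -0.0299] spin -0.063 [ 0.5308 -0.0878]
0.45 [0.0044, -0.0391] spin -0.163 [ 0.525 -0.095]
0.55 [0.0046, -0.0484] spin -0.263 [ 0.5199 -0.1027]
0.65 [0.0038, -0.0576] spin -0.363 [ 0.5155 -0.1109]
0.75 [0.0022, -0.0667] spin -0.463 [ 0.5121 -0.1195]
0.85 [-0.0003, -0.0756] spin -0.563 [ 0.5095 -0.1283]
0.95 [-0.0038, -0.0842] spin -0.663 [ 0.5078 -0.1374]
1.05 [-0.008, -0.0924] spin -0.763 [ 0.507  -0.1466]
1.15 [-0.0131, -0.1001] spin -0.863 [ 0.5072 -0.1559]
1.25 [-0.0189, -0.1073] spin -0.963 [ 0.5082 -0.1651]
1.3 [-0.022, -0.1107] spin -1.013 [ 0.5091 -0.1696]
1.33 [-0.024, -0.1127] spin -1.043 [ 0.5098 -0.1723]
```

```bash
python3 -m creep '{"fingers":[1,1,1,1,1,1,1,1,1,1],"slide":[[-0.004,0,-0.003],[-0.004,0.001,-0.012],[-0.004,0.002,-0.021],[-0.004,0.003,-0.03],[-0.004,0.0045,-0.039],[-0.004,0.0045,-0.0485],[-0.004,0.004,-0.0575],[-0.004,0.002,-0.0665],[-0.004,0,-0.0755],[-0.004,0,-0.0755]],"spin":[0,0,0,-0.06,-0.16,-0.26,-0.36,-0.46,-0.56,-0.56]}'; python3 l.py p4
```

```text
time: 6.88
ee_pos: [0.5088, -0.1286, 0.0835]
ee_rot: [-1.207, 1.211, 1.206]
force: [-0.6, 0.1, -0.5]
width: -0.0
{'time': 6.875, 'qpos': [-0.247, 0.35, -0.272, 0.948, -0.0, -0.244], 'ee_pos': [0.509, -0.129, 0.083], 'force': [-0.612, 0.099, -0.529], 'width': -0.0}
[[ 0.    -1.     0.004]
 [-0.     0.004  1.   ]
 [-1.    -0.    -0.   ]]
```

View pics/p4.png

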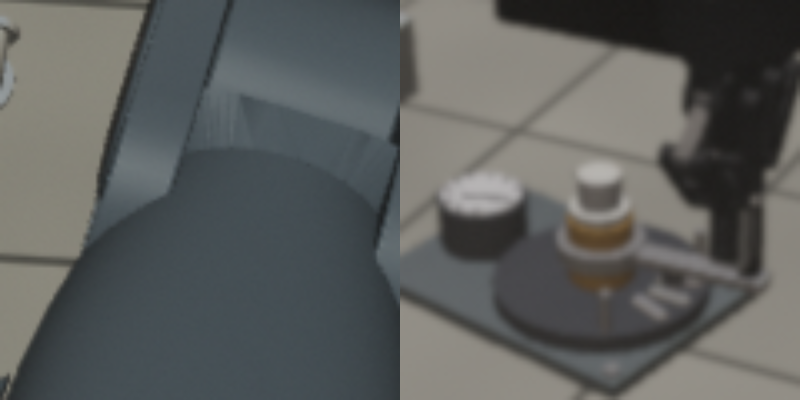

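The lever is following: the arm now points to (765,280) in the side crop, past the first ridges, and the pin is hidden behind the fingers. The plug is flush on the rim.

```bash
python3 arc.py .5095 -.1284 1.5686 "[.85,.95,1.05,1.15,1.25,1.28,1.3,1.33]"
```

```text
0.85 [0.0, 0.0001] spin -0.003 [ 0.5095 -0.1283]
0.95 [0.0017, -0.009] spin -0.103 [ 0.5078 -0.1374]
1.05 [0.0024, -0.0183] spin -0.203 [ 0.507  -0.1466]
1.15 [0.0023, -0.0275] spin -0.303 [ 0.5072 -0.1559]
1.25 [0.0012, -0.0367] spin -0.403 [ 0.5082 -0.1651]
1.28 [0.0007, -0.0394] spin -0.433 [ 0.5087 -0.1678]
1.3 [0.0003, -0.0412] spin -0.453 [ 0.5091 -0.1696]
1.33 [-0.0003, -0.0439] spin -0.483 [ 0.5098 -0.1723]
```

```bash
python3 -m creep '{"fingers":[1,1,1,1,1,1],"slide":[[0,0.0015,-0.009],[0,0.0025,-0.0185],[0,0.0025,-0.0275],[0,0.001,-0.0365],[0,0.0005,-0.0395],[0,0.0005,-0.0395]],"spin":[-0.1,-0.2,-0.3,-0.4,-0.43,-0.43]}'; python3 l.py p5
```

```text
time: 7.72
ee_pos: [0.5087, -0.1673, 0.0833]
ee_rot: [-1.515, 0.977, 1.515]
force: [0.2, 0.3, 0.2]
width: 0.0
{'time': 7.725, 'qpos': [-0.318, 0.37, -0.243, 0.957, -0.0, -0.743], 'ee_pos': [0.509, -0.167, 0.083], 'force': [0.212, 0.302, 0.213], 'width': 0.0}
[[ 0.    -0.911 -0.413]
 [-0.    -0.413  0.911]
 [-1.    -0.    -0.   ]]
```

View pics/p5.png

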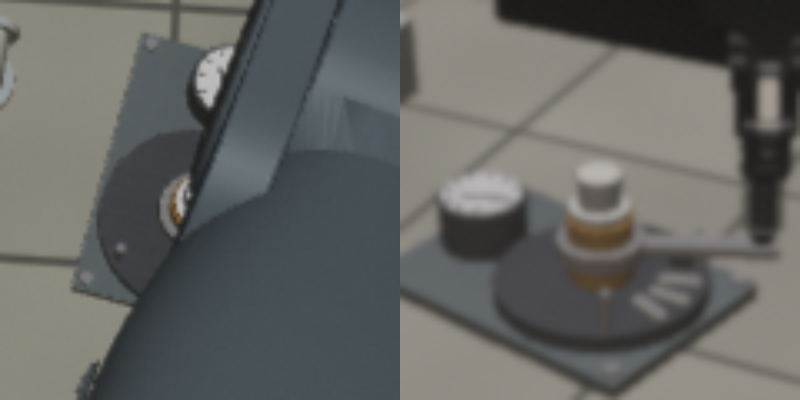

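The arm points to (775,248) in the side crop, near the end, and there is no force on the tool. I'll nudge on until it meets the hard stop.

```bash
python3 -m creep '{"fingers":[1,1,1],"slide":[[0,0,-0.0015],[0,0,-0.003],[0,0,-0.003]],"spin":[0,-0.02,-0.02]}';python3 -m creep '{"fingers":[1,1],"slide":[[0,0,-0.0015],[0,0,-0.0015]],"spin":[0,0]}'
```

```text
time: 8.2
ee_pos: [0.5097, -0.1698, 0.0833]
ee_rot: [-1.531, 0.962, 1.532]
force: [-1.7, 2.7, 2.6]
width: 0.0001
time: 8.45
ee_pos: [0.5098, -0.1702, 0.0831]
ee_rot: [-1.529, 0.961, 1.533]
force: [-5.8, 11.2, 5.7]
width: 0.0004
```

The tool stopped against the hard end with about 13 N. I back off, lift and clear the view.

```bash
python3 -m creep '{"fingers":[1,1,1,1,1],"slide":[[0,0,0.008],[0,0,0.018],[-0.05,0,0.018],[-0.1,0,0.018],[-0.15,0,0.018]],"spin":[0,0,0,0,0]}'
python3 -m creep '{"fingers":[1,1,1,1,1,1,1,1,1,1,1,1],"slide":[[0,0.04,-0.014],[0,0.08,-0.028],[0,0.12,-0.042],[0,0.16,-0.056],[0,0.2,-0.07],[0,0.24,-0.084],[0,0.28,-0.098],[0,0.32,-0.112],[0,0.36,-0.126],[0,0.4,-0.14],[0,0.4,-0.14],[0,0.4,-0.14]],"spin":[0,0,0,0,0,0,0,0,0,0,0,0]}'
python3 - <<'E'
from h import *
t=get_image("top");s=get_image("side");cv2.imwrite("pics/topf.png",t["img"]);cv2.imwrite("pics/sidef.png",s["img"])
a=cv2.resize(t["img"][150:260,350:450],(400,440),interpolation=cv2.INTER_CUBIC);b=cv2.resize(t["img"][90:330,200:420],(400,440))
cv2.imwrite("pics/f.png",np.hstack([a,b]))
d=cv2.absdiff(t["img"],cv2.imread("pics/top0.png")).max(2)>30
d=cv2.morphologyEx(d.astype(np.uint8),cv2.MORPH_OPEN,np.ones((2,2)))
n,l,q,c=cv2.connectedComponentsWithStats(d)
print([x.tolist() for x in q[1:] if x[4]>6])
print(state()["qvel"].round(3),state()["force"].round(2))
E
```

```text
time: 9.07
ee_pos: [0.5024, -0.1548, 0.235]
ee_rot: [-1.531, 0.963, 1.531]
force: [0.9, 0.8, -0.4]
width: -0.0001
time: 10.58
ee_pos: [0.203, -0.4541, 0.2333]
ee_rot: [-1.531, 0.963, 1.531]
force: [0.5, -0.2, 0.2]
width: -0.0001
[[401, 202, 5, 2, 10], [394, 212, 12, 8, 50], [376, 221, 18, 18, 133], [402, 223, 13, 21, 129], [371, 237, 6, 4, 15], [368, 240, 8, 7, 39], [413, 245, 10, 10, 64], [392, 373, 44, 107, 373], [570, 401, 70, 55, 815], [626, 421, 3, 4, 8], [624, 426, 3, 17, 34], [557, 428, 43, 28, 529], [587, 429, 4, 4, 15], [586, 447, 30, 19, 171], [524, 460, 57, 20, 263], [227, 462, 12, 12, 42], [221, 469, 9, 11, 46], [580, 469, 20, 11, 53], [241, 474, 9, 6, 37], [231, 477, 4, 3, 8]]
[ 0.004 -0.001  0.002  0.     0.001 -0.002] [-0.44 -0.33 -0.18]
```

View pics/f.png

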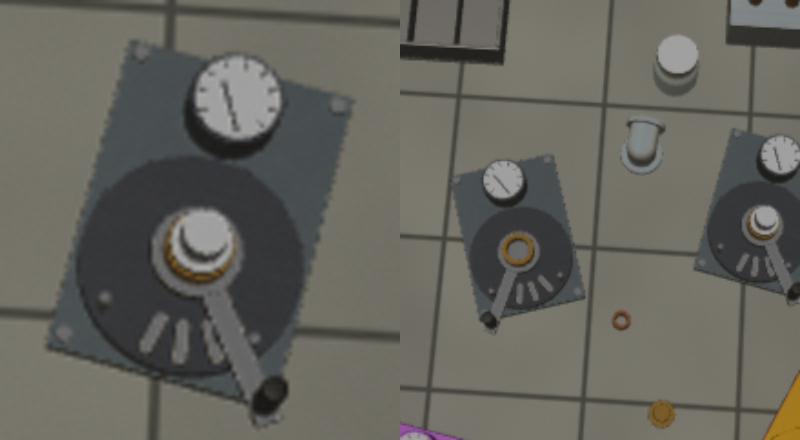

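The lever is past all three ridges, with its pin at (417.5,247), and it rests against the stop post. The plug sits on the rim. The change mask shows only the probe port and the arm, so the bystanders and the spare lever did not move. I check the angle, then hand in.

```bash
python3 - <<'E'
from h import *
t=get_image("top");N=onz(t,(417.5,246.7),.092)[:2];d=N-np.array([.5995,-.1498]);a=(np.arctan2(d[1],d[0])%(2*np.pi))+.198-2.49
print(N,np.linalg.norm(d),a)
if a>1.2: print(hand_in())
E
```

```text
[ 0.51790656 -0.18583818] 0.08919775335422148 1.2655060566951533
the job is handed in; nothing more can be done
None
```

I pressed the chrome plug home and pushed the grey port's lever to its second stop. I then backed off, moved clear and handed the job in at about 10.6 s; no verdict is reported.

- **Plug:** the closed fingertips stopped hard at z = 0.090 m with 18 N, which is the fully home height. The final top view shows the plug seated on the rim.
- **Lever:** it stopped hard with about 13 N on the fingers. The final image puts it at about 1.27 rad, against the 1.22 rad needed. That is 0.03 rad short of the 1.30 stop, about what I would expect from camera and yaw error.
- **Everything else:** comparing the top view before and after showed changes only at the probe port and the robot, so the spare lever and the bystanders stayed put. The last force reading was near zero.

No check failed or disagreed.

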